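# Slide the crumb-well cover onto its studs and close the keeper

### The arm

A 7-joint arm with a two-finger parallel gripper is mounted at the origin on the work surface. World frame = base frame: x ahead of the robot, y to its left, z up, the work surface at z = 0. Lengths are in m, angles in degrees, forces in N, time in s.
With the tool pointing down it reaches from about 0.4 to 0.75 m from the base axis. Payload 19.5 kg.
Tool frame: the origin (TCP) lies on the centre line of the jaws, within the pads' length; the fingertips stand 14 mm ahead of it and the grasp point (between the pads) lies 5 mm behind it; z points along the fingers, y is the line along which they close (so a half turn about z gives the same grasp; the last joint's range is limited). The gripper opens to 85 mm and grips with 20 to 120 N. Pads are 22 mm wide; open, the fingers measure 114 mm over their backs; the gripper's body (76 mm by 85 mm) begins 54 mm behind the grasp point. The pads swing forward as they close: fully open they stand 13 mm farther back than shut.
Start: joints at [63.73, 40.479, -1.581, 85.061, 1.261, 54.483, -4.326], TCP at [0.233, -0.526, 0.245] pointing down, gripper open.
Joint ranges: [-155.06, 155.06], [-18.47, 123.98], [-90, 86.84], [0, 140.48], [-83.41, 263.41], [0, 116], [-161.91, 161.91]. Speed limits (degrees/s): [108.29, 108.29, 147.25, 147.25, 172.46, 172.46, 172.46].

### API

Orientations are given as [roll, pitch, yaw] about the fixed x, y, z axes, in that order (R = Rz(yaw) Ry(pitch) Rx(roll)).
In Python, from workcell import reach, move_l, movej, grip, pause, ik, camera, camera_params, PlanningError, close_job, current_t, current_joints, current_dq, current_tau, current_tool_pos, current_orientation, current_ft_force, current_torque, current_finger_gap, current_gripper_force gives the robot as it stands. Calls block until the motion is done:
- reach(position, orientation): joint-space move of the TCP to a pose.
- move_l(position, rotation=None, rate=0.15, until_force=None): straight line of the TCP; rotation=None keeps the orientation; rate is the mean speed in m/s. With until_force (N) it stops when the force on the tool has changed by that much, and returns True; else False.
- movej(angles): joint-space move.
- grip(opening): opening from 0.0 (shut) to 1.0 (fully open); the grip force is fixed at half the most; returns when the fingers have stopped.
- pause(seconds).
- ik(position, orientation): joint angles nearest the present ones, or None.
- camera(name): name is "scene" or "top"; returns (picture, depth): 420x560x3 uint8, red, green, blue; 420x560 float32, m along the optical axis (not along the pixel's ray), 0 where there is no reading.
- camera_params(name): a dict with "mtx" (3x3 intrinsics, pixels), "k1" (the pictures are not rectified: a ray, as slopes to the right and down, at radius r is drawn at 1 + k1 r^2 times it, then the intrinsics apply), "cam_to_world" (4x4, takes a point from camera to world coordinates). Camera axes: x right, y down, z forward; pixel columns grow to the right and rows downward; lengths in m; the calibration is good to about 2 mm. A picture is of the moment at which its call begins. camera_params takes no time and is no camera call.
A pose or a line that the arm cannot do raises PlanningError and nothing moves.
- close_job(): hands the job in; it is judged then, once.
Readings, each from a call of its own:
- current_t(): time.
- current_joints(): joint angles.
- current_dq(): joint speeds.
- current_tau(): joint torques, N m.
- current_tool_pos(): TCP position.
- current_orientation(): TCP orientation.
- current_ft_force(): force on the tool from outside, world axes, zero at the start.
- current_torque(): the same for the moment, N m.
- current_finger_gap(): opening from 0.0 (shut) to 1.0 (fully open).
- current_gripper_force(): force on a finger pad.
Only numpy, scipy, OpenCV 4.12 (cv2) and the standard library are available. Lean on these libraries where they do the work, as an engineer would, in place of code of your own. Each camera call takes 0.05 s, during which the arm holds its last target. There are 200 camera calls.

### The job

The aluminium cover of the bread slicer's crumb box is riding up on the two brass studs. Slide it forward along its guides, without lifting it off the box, until its two holes drop over the studs and it lies flat; then swing the red keeper bar all the way across on top of it. Leave the jar, the mug and the tin where they stand.

Things in the scene. Friction and masses are not known exactly. Their poses are not given: they have to be found in the camera images.
- base: White low crumb box with a dark deck, fixed to the counter, 350 (x) x 210 (y) x 50 mm high. Origin at the centre of its underside on the counter; x along the guides, the way the cover is slid (away from the robot, give or take the box's yaw), z up. The flat deck is 50 mm above the origin.
- studs (a point): Point on the deck midway between the two brass studs (base x +75, y 0, z 50 mm). The studs, 16 mm across and 8 mm high with bevelled tops, stand at y -28 and +28 mm from it. Two steel side guides, 10 mm high and 10 mm wide, run along the deck from base x -120 to +160 mm, inner faces at y -57 and +57 mm. Axes as the base.
- home (a point): Point on the deck where the cover's origin lies when the cover is home: base x +45, y 0, z 50 mm. Axes as the base.
- cover: Loose aluminium cover, 0.25 to 0.5 kg: a plate 200 (x) x 110 (y) x 8 mm, two through holes 23 mm across at x +30, y -28 and +28 mm; 2 mm to spare in the guides either side. Origin at the centre of its underside, x towards the studs. It starts 20 to 55 mm short of home, tail edge on the deck, front on top of the studs, tilted about 0.05 rad; home, it lies flat on the deck with about 3 mm of play.
- lip (a point): Centre of the upright lip along the cover's tail edge: 110 wide (y), 8 mm thick (x), rising from the plate to 30 mm above the cover's underside; this point is 96 mm behind the cover's origin and 19 mm above the cover's underside. A good place to push on: 3 to 10 N slide the cover.
- keeper (a joint): Angle of the red keeper bar about its upright pivot (rad). 0: the bar points along base +x, beside the cover; it turns clockwise seen from above, to a stop at 1.571, where it points along base -y across the cover, just ahead of the lip. It starts between 0 and 0.25, stays where it is left, and moves with about 1 N at the knob.
- pivot (a point): The keeper's pivot axis at the height of the bar: base x -20, y +80, z 66 mm. The bar is 16 mm wide, 6 mm thick, ends 80 mm from the pivot, and its underside is 63 mm above the counter, 5 mm clear of the cover's upper face when that is home.
- knob (a point): Middle of the red upright knob on the keeper, 16 mm across, standing from 69 to 95 mm above the counter, 72 mm from the pivot axis. Its x axis points from the pivot along the bar.
- jar: Amber jar, 68 mm across, 100 mm high, standing on the counter beside the box; origin at the centre of its underside.
- mug: Blue mug, 80 mm across plus handle, 90 mm high, standing beside the box; origin at the centre of its underside.
- tin: Tin with a cardboard label, 74 mm across, 110 mm high, standing beside the box; origin at the centre of its underside.
Things that resemble listed ones, but are neither listed nor needed, are in the scene too. Of the things that look like the cover, the smallest one is meant.

How it is judged:
By the outcome, as a careful person would: the job done as asked, in the order asked, and still so for the second after the job is handed in, with the robot touching nothing.
It also fails if it takes over 43 s, if anything falls off the work surface, if the arm or the gripper's body presses on something with over 40 N, if the wrist force passes 120 N, or if a joint passes its speed limit or range.

## Working session

There is one attempt and no reset: what is moved stays moved. The work goes in short steps, each a Python script; the robot and the scene stay as the last script left them, time stands still between calls to the robot, and variables do not carry over. Pictures are saved under pics/ and viewed, at most 10 in all, crops included, and the job is handed in when it is done.

```bash
mkdir -p pics
cat > h.py <<'E'
import numpy as np, cv2
from workcell import *
def snap(n):
    im,d=camera(n); np.savez(f'pics/{n}.npz',im=im,d=d); return im,d
def cloud(n,d):
    P=camera_params(n); K=np.array(P['mtx']); h,w=d.shape
    v,u=np.mgrid[:h,:w].astype(float)
    pts=np.stack([u,v],-1).reshape(-1,1,2)
    s=cv2.undistortPoints(pts,K,np.array([P['k1'],0,0,0.]))[:,0].reshape(h,w,2)
    c=np.dstack([s*d[...,None],d,np.ones_like(d)])
    W=(c@np.array(P['cam_to_world']).T)[...,:3]; W[d==0]=np.nan; return W
E
python3 - <<'E'
from h import *
for n in('top','scene'):
    im,d=snap(n); cv2.imwrite(f'pics/{n}0.png',im[...,::-1]); W=cloud(n,d); np.save(f'pics/{n}W.npy',W)
    P=camera_params(n); print(n,np.round(P['cam_to_world'],3).tolist(),P['mtx'][0][0])
print(current_t())
E
```

```text
top [[-0.028, -0.985, 0.168, 0.369], [-0.999, 0.031, 0.011, 0.022], [-0.016, -0.167, -0.986, 1.434], [0.0, 0.0, 0.0, 1.0]] 469.8342633387654
scene [[-0.895, 0.334, -0.296, 1.022], [0.446, 0.678, -0.584, 0.846], [0.006, -0.655, -0.756, 1.089], [0.0, 0.0, 0.0, 1.0]] 484.5281651443687
0.1
```

View pics/top0.png

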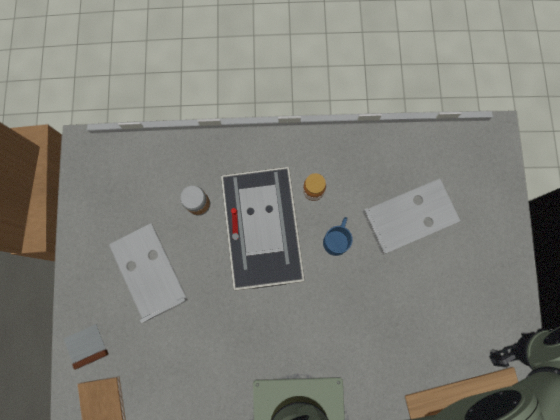

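View pics/scene0.png

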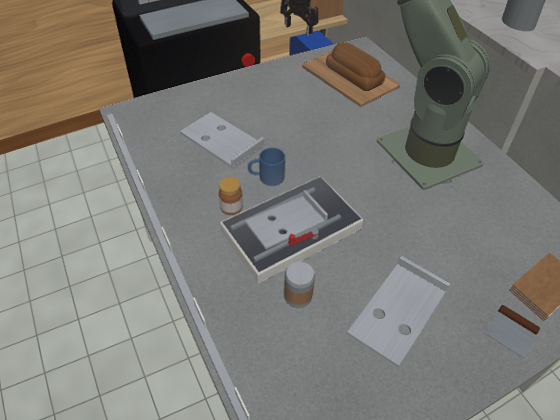

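Top view: cover candidates are the plate in the box (262,220), the larger plate on the left (147,272) and the larger plate on the right (412,215). The one in the box, smallest and on the studs, is meant. Its lip is near row 255, with the red keeper at (235,222), the jar at (315,186), the mug at (338,240) and the tin at (195,200).

Run:
```python
from h import *
z=np.load('pics/top.npz');im=z['im'];W=np.load('pics/topW.npy')
cr=im[155:300,180:365];cv2.imwrite('pics/crop1.png',cv2.resize(cr[...,::-1],None,fx=4,fy=4,interpolation=cv2.INTER_CUBIC))
m=np.zeros(im.shape[:2],bool);m[160:295,215:305]=1
m&=(W[...,2]>.03)&(W[...,2]<.12)
n,l,s,c=cv2.connectedComponentsWithStats(m.astype(np.uint8));k=l[220,262];p=W[l==k]
r=cv2.minAreaRect((p[:,:2]*1000).astype(np.float32));print('box',r,cv2.boxPoints(r).tolist())
hs=cv2.cvtColor(im,cv2.COLOR_RGB2HSV);red=m&((hs[...,0]<8)|(hs[...,0]>172))&(hs[...,1]>150)
q=W[red];print('red',len(q),np.round(q.min(0),3),np.round(q.max(0),3))
hi=q[q[:,2]>.08];print('knob hi',len(hi),np.round(hi.mean(0),4))
print('redfit',cv2.minAreaRect((q[:,:2]*1000).astype(np.float32)))
v,u=262,0
for vv in range(240,264): print(vv,np.round(W[vv,264],3),im[vv,264])
for nme,(v,u) in dict(jar=(184,315),mug=(240,338),tin=(196,193)).items(): print(nme,np.round(W[v,u],3))
```

```text
box ((581.405517578125, 93.04180908203125), (352.5872802734375, 210.615478515625), 5.757321357727051) [[395.43719482421875, 180.13340759277344], [416.56512451171875, -29.41965675354004], [767.3738403320312, 5.9502105712890625], [746.2459106445312, 215.50328063964844]]
red 124 [0.565 0.164 0.06 ] [0.634 0.179 0.1  ]
knob hi 28 [0.6252 0.1709 0.0944]
redfit ((599.3394165039062, 171.5104217529297), (15.846016883850098, 68.3844223022461), 89.98881530761719)
240 [0.54  0.086 0.063] [151 153 153]
241 [0.538 0.086 0.06 ] [151 153 153]
242 [0.535 0.086 0.059] [152 154 153]
243 [0.532 0.086 0.058] [152 154 154]
244 [0.529 0.086 0.057] [151 153 153]
245 [0.526 0.086 0.06 ] [152 154 154]
246 [0.523 0.086 0.061] [153 153 155]
247 [0.52  0.086 0.058] [151 153 153]
248 [0.517 0.086 0.057] [152 154 154]
249 [0.514 0.086 0.061] [150 151 152]
250 [0.511 0.087 0.057] [135 135 133]
251 [0.506 0.085 0.084] [151 153 152]
252 [0.503 0.086 0.078] [151 151 152]
253 [0.501 0.086 0.071] [92 92 92]
254 [0.5   0.087 0.049] [59 60 64]
255 [0.497 0.087 0.05 ] [57 61 63]
256 [0.494 0.087 0.055] [58 59 64]
257 [0.491 0.087 0.052] [58 63 65]
258 [0.489 0.088 0.046] [58 58 62]
259 [0.485 0.087 0.049] [57 58 62]
260 [0.482 0.088 0.05 ] [61 63 67]
261 [0.479 0.088 0.051] [58 60 65]
262 [0.477 0.088 0.05 ] [63 64 68]
263 [0.474 0.088 0.049] [60 63 66]
jar [ 0.695 -0.069  0.1  ]
mug [ 0.541 -0.138  0.004]
tin [0.669 0.287 0.108]
```

View pics/crop1.png

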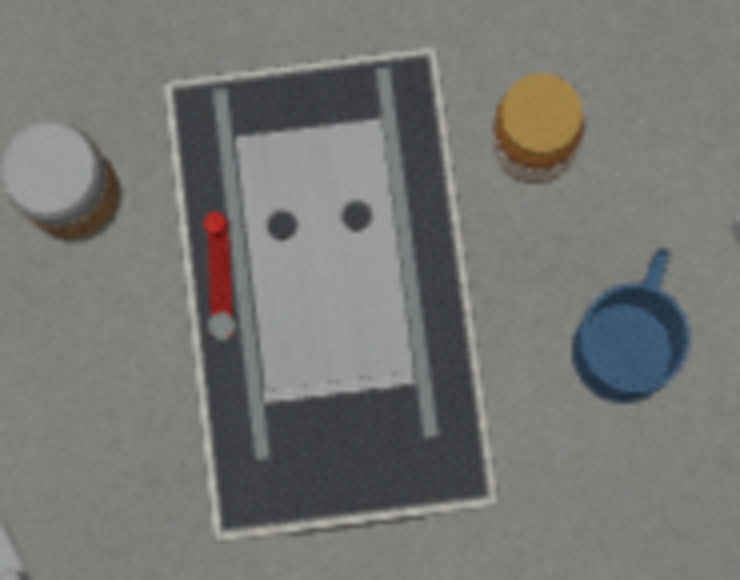

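Crop: the cover lies between the guides, with its lip tail at crop (340,395) and its holes at (282,225) and (357,216). The keeper pivot is at (222,326) and the knob at (216,222). The choice of cover stands. Box pose is (0.581, 0.093) with yaw 5.76°, the cover is about 27 mm short, and the keeper is at about 0.1 rad.

```bash
cat >> h.py <<'E'
C=np.array([.5814,.0930]);Y=5.757;a=np.radians(Y);R=np.array([[np.cos(a),-np.sin(a)],[np.sin(a),np.cos(a)]])
def b(x,y,z): return [*(C+R@np.array([x,y])/1000),z/1000]
def tob(w): return (R.T@(np.array(w[:2])-C))*1000
def state(s=''): print(s,round(current_t(),2),np.round(tob(current_tool_pos()),1),round(current_tool_pos()[2]*1000,1),np.round(current_ft_force(),1))
E
python3 - <<'E'
from h import *
print(current_orientation())
o=[180,0,Y]
for p,q in((b(-118,0,180),o),(b(-66,0,72),o),(b(50,105,88),[180,0,90])): print(ik(p,q))
grip(0.0); reach(b(-118,0,180),o); state('above')
move_l(b(-118,0,72),rate=.12,until_force=8); state('down')
print(move_l(b(-80,0,72),rate=.04,until_force=2.5)); state('contact')
E
```

```text
[-1.79946581e+02 -1.99300505e-04  2.38779818e+01]
[-21.487518    38.86038042  13.50505926 111.24440816 -16.18889382
  31.70463047 -81.26368408]
[-18.93525091  52.67499675  11.17684442 105.55963561 -22.35277722
  23.91037246 -75.74451498]
[-17.91206195  58.48947803  -6.86873062  75.57988429   8.09369103
  46.40134442 -27.1155267 ]
above 3.19 [-117.8   -0.7] 180.1 [0.3 1.  0.3]
down 4.24 [-117.8   -0. ] 72.5 [ 0.4 -0.5  0.1]
True
contact 4.92 [-91.   0.] 71.7 [-0.2  0.6  0.7]
```

Run:
```python
from h import *
x=-91
while x<-58:
    x+=4; h=move_l(b(x,0,72),rate=.03,until_force=16); state(h)
    if h: break
im,d=snap('top');cv2.imwrite('pics/crop2.png',cv2.resize(im[155:300,180:365,::-1],None,fx=4,fy=4,interpolation=cv2.INTER_CUBIC))
```

```text
False 5.22 [-86.9  -0. ] 71.9 [ 0.9 -0.6 -0.9]
False 5.51 [-82.8  -0. ] 72.0 [-0.8 -0.2 -0.3]
False 5.79 [-78.7   0. ] 72.0 [ 0.1  0.8 -0.6]
False 6.08 [-74.7  -0. ] 72.0 [0.3 0.1 0.3]
False 6.36 [-70.7  -0. ] 72.0 [-0.8  0.2 -0. ]
False 6.64 [-66.7  -0. ] 72.0 [-0.   0.9  0.6]
False 6.92 [-63.5  -0. ] 71.9 [-4.  -1.1  2.1]
True 7.13 [-63.6   0. ] 71.5 [-2.3 -0.1  1.6]
```

View pics/crop2.png

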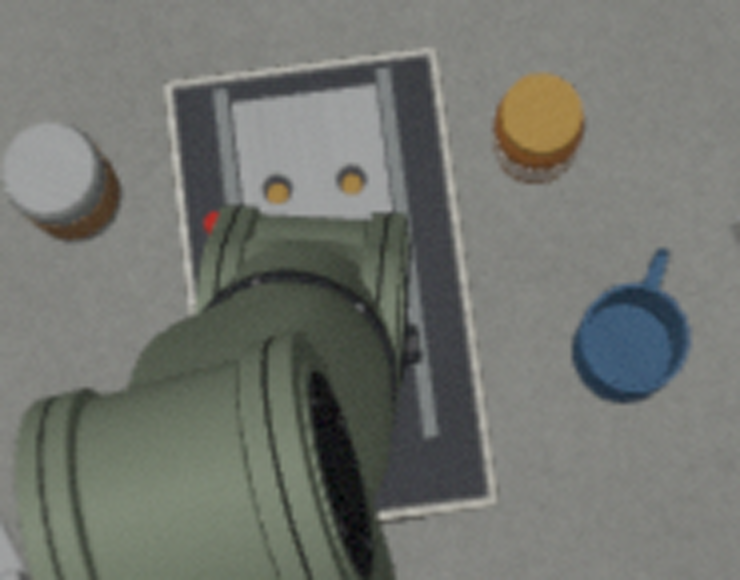

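The brass studs now show in both holes, at crop (278,190) and (351,182). I'll check flatness by depth, then retreat and push the knob.

Run:
```python
from h import *
def flat():
    im,d=snap('top');W=cloud('top',d)
    B=(W[...,:2]-C)@R*1000;z=W[...,2]*1000
    for x0,x1 in((-30,0),(0,30),(30,60),(95,115),(115,137)):
        for y0,y1 in((-45,0),(0,45)):
            m=(B[...,0]>x0)&(B[...,0]<x1)&(B[...,1]>y0)&(B[...,1]<y1)&(z>40)&(z<75);print(x0,y0,m.sum(),np.round(np.median(z[m]),1) if m.any() else '')
move_l(b(-75,0,72),rate=.08); state()
move_l(b(-90,0,150),rate=.15)
yaw=90+3
move_l(b(-60,60,150),rate=.2)
# behind knob: keeper angle 0 is base +x; knob offset +y of it
th=0.1
p=lambda th,off,z:b(-20+72*np.cos(th)+off*np.sin(th),80-72*np.sin(th)+off*np.cos(th),z)
reach(p(th,45,150),[180,0,Y+90-np.degrees(th)]); state('knob above')
flat()
move_l(p(th,45,90),rate=.12,until_force=8); state('down')
print(move_l(p(th,14,90),rate=.05,until_force=2)); state('contact')
```

```text
7.47 [-74.7   0. ] 72.1 [0.2 0.6 0.8]
knob above 9.62 [ 55.7 117. ] 149.7 [-0.7 -0.2 -0.5]
-30 -45 153 58.4
-30 0 102 57.0
0 -45 148 58.3
0 0 150 57.9
30 -45 150 58.7
30 0 148 57.8
95 -45 96 57.9
95 0 91 57.8
115 -45 106 58.1
115 0 107 57.8
down 10.32 [ 56.4 117.7] 90.6 [0.4 0.7 0.5]
False
contact 11.09 [53.  86.9] 90.0 [-0.1  0.1 -0.5]
```

Flat: 57–58.7 mm everywhere. Now the arc.

Run:
```python
from h import *
p=lambda th,off,z:b(-20+72*np.cos(th)+off*np.sin(th),80-72*np.sin(th)+off*np.cos(th),z)
for th in np.linspace(.3,1.571,9):
    h=move_l(p(th,18,90),[180,0,Y+90-np.degrees(th)],rate=.08,until_force=10)
    if h: print('hit',th);break
state('arc')
if not h: print(move_l(p(1.571,10,90),rate=.03,until_force=6)); state('stop')
im,d=snap('top');cv2.imwrite('pics/crop3.png',cv2.resize(im[155:300,180:365,::-1],None,fx=4,fy=4,interpolation=cv2.INTER_CUBIC))
```

```text
arc 13.91 [-1.6  8.5] 90.0 [0.4 1.1 0. ]
True
stop 14.12 [-2.4  8.3] 90.1 [ 6.1 -0.4 -0.5]
```

View pics/crop3.png

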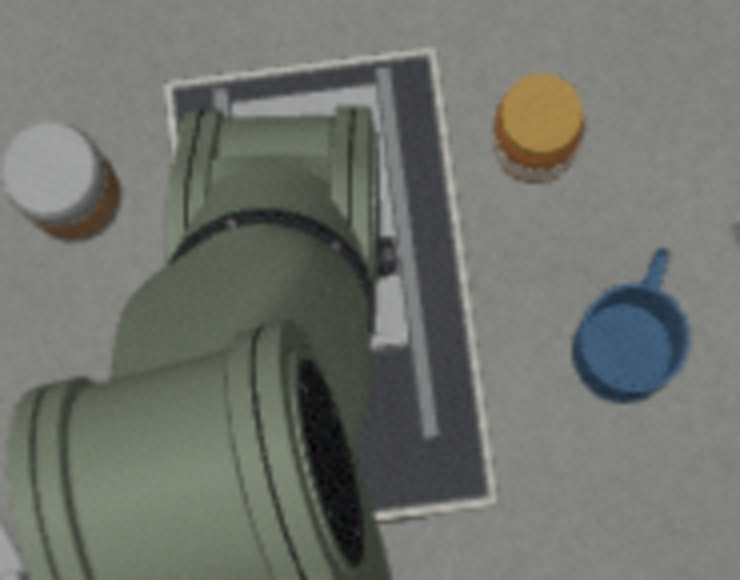

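The arm hides the keeper in this view. The force stop came where the end stop should be. One more firm nudge, then retreat and look.

Run:
```python
from h import *
print(move_l(b(-8,8,90),rate=.03,until_force=10)); state('nudge')
move_l(b(8,8,90),rate=.08); move_l(b(20,8,200),rate=.2)
reach([.35,-.35,.3],[180,0,0]); state()
im,d=snap('top');cv2.imwrite('pics/crop4.png',cv2.resize(im[155:300,180:365,::-1],None,fx=4,fy=4,interpolation=cv2.INTER_CUBIC))
W=cloud('top',d);B=(W[...,:2]-C)@R*1000;z=W[...,2]*1000
hs=cv2.cvtColor(im,cv2.COLOR_RGB2HSV);m=((hs[...,0]<8)|(hs[...,0]>172))&(hs[...,1]>150)&(abs(B[...,0])<170)&(abs(B[...,1])<100)
k=m&(z>85);print('knob',B[k].mean(0));bar=m&(z<75);q=B[bar];print(np.polyfit(q[:,1],q[:,0],1))
for x0,x1 in((-5,25),(95,137)):
    for y0,y1 in((-45,0),(0,45)):
        w=(B[...,0]>x0)&(B[...,0]<x1)&(B[...,1]>y0)&(B[...,1]<y1);print(np.median(z[w]))
```

```text
True
nudge 14.38 [-2.5  8.3] 90.8 [ 9.  -0.1 -0.9]
 17.28 [-273.9 -417.1] 299.8 [-0.2  1.1 -0.4]
knob [-20.97388422   7.45754315]
[ 4.27913786e-03 -2.01028644e+01]
57.95915246748284
58.00746898744924
58.15655546701248
58.30661207971255
```

View pics/crop4.png

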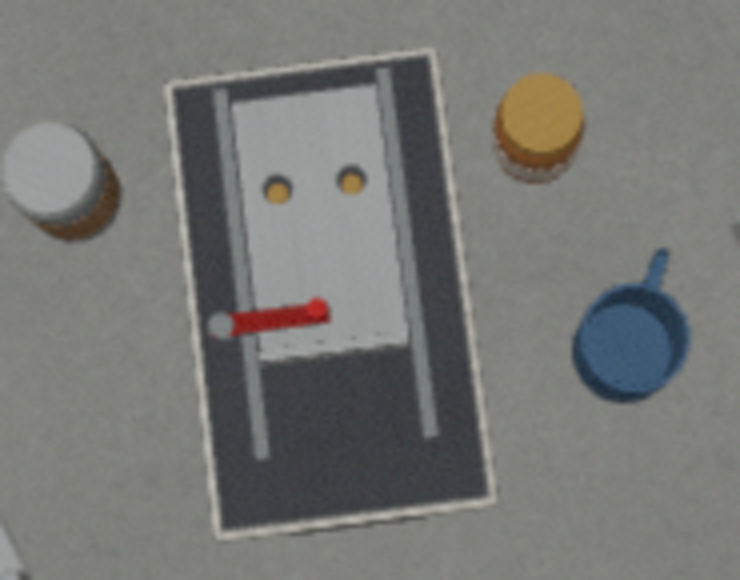

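The cover is flat with the studs in both holes. The bar is square across it, knob at crop (318,310), and the jar, mug and tin haven't moved.

```bash
python3 -c "
from workcell import *
print(close_job())"
```

```text
the job is handed in; nothing more can be done
None
```

Job handed in at about 17 s: the cover lies flat over both studs, the keeper is swung across it to its stop, and the jar, mug and tin are where they stood.

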